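# Bring the tall sample jar to the reading station

## Robot

A 6-joint arm with a two-finger parallel gripper is mounted at the origin on the work surface. World frame = base frame: x ahead of the robot, y to its left, z up, the work surface at z = 0. Lengths are in mm, angles in degrees, forces in N, time in s.
With the tool pointing down it reaches from about 400 to 825 mm from the base axis. Payload 7 kg.
Tool frame: the origin (TCP) lies midway between the tips of the shut fingers; the grasp point (between the pads) lies 19 mm behind it; z points along the fingers, y is the direction in which the jaws open and shut (so a half turn about z gives the same grasp; the last joint's range is limited). The gripper opens to 88 mm and grips with 3 to 60 N. Pads are 19 mm wide; open, the fingers measure 130 mm over their backs; the gripper's body (78 mm by 193 mm) begins 47 mm behind the grasp point.
Start: joints at [-51.274, 20.546, 0.682, 0, -70.136, -16.507], TCP at [255.225, -624.864, 226.561] pointing down, gripper open.
Joint ranges: [-176.03, 176.03], [-82.01, 121.73], [-58.28, 71.71], [-173.87, 95.51], [-174.79, -0.11], [-173.66, 173.66]. Speed limits (degrees/s): [136.94, 136.94, 172.46, 180, 180, 180].

## Interface

Orientations are given as a 3x3 rotation matrix whose columns are the frame's x, y, z axes.
In Python, from cell import state, cams, ticket, finder gives the robot as it stands. The module is installed in compiled form; this text tells all that it offers.
- The arm moves only by the shell command python3 -m inch 'ROWS'. ROWS is JSON, a list of rows, each a list of 7 numbers: the turn, a rotation vector about the world's x, y, z in degrees, then the shift along the world's x, y, z in m, then the gripper command: -1 is fully open, 1 is shut, values between are in proportion. A call has 1 to 5 rows; each row shifts and turns the commanded pose from where the row before left it; what a row does not reach is not made up. A row lasts 1/10 s, in which the tool goes at most 50 mm and 8.59 degrees, less where a joint would pass 70% of its speed; a pose out of reach is approached as far as the arm can. A call is refused whole if a number of a shift passes 0.05 or a number of a turn 8.59, either way. A call with a gripper value outside its range is refused whole. The fingers move at their own pace and stop on an object; the grip force is fixed at half the most. Time passes only in rows, so rows that do not move let the fingers close. It gives the time, the measured TCP pose, the force and the opening at its end, in the units of the state.
- state(): the state, without advancing time (a new reading comes with each control period).
- cams.get_image(name): name is "scene" or "top"; returns a dict with "image" (480x640x3 uint8, red, green, blue), "intrinsics" (3x3 intrinsics, pixels), "cam_to_world" (4x4, takes a point from camera to world coordinates). Camera axes: x right, y down, z forward; pixel columns grow to the right and rows downward; lengths in mm; the calibration is good to about 2 mm. A picture is of the moment at which its call begins. There is no depth.
- ticket.close_job(): hands the job in, once; it reports no verdict.
Trained networks look in a picture, given as the dict that the camera call returned (one of the last four; its "shot" number tells which), for a name from the list of things; names that differ only in an ending like _2 or _b are one class to them, and where a whole thing is asked for, a point or a joint stands for the part that bears it (a point fixed in the world has none). Each returns a list of dicts, best first, with "confidence" (0 to 1); they miss things now and then, are a little off and sometimes report something else, mostly with a low value. They report only what shows in the picture. A call takes as long as a camera call. They do not tell look-alikes from the thing itself.
- finder.look_for(target, picture): "rect" ([centre column, centre row, width, height] in pixels, round what is visible of it).
- finder.cut_out(target, picture): "pixels" (480x640 bool, what is visible of it) and "rect" ([centre column, centre row, width, height] in pixels, round what is visible of it).
- finder.mark_of(target, picture): "location" ([column, row] in pixels: a listed point, or the origin of a listed thing).
The state is a dict: "clock": time; "qpos": joint angles; "qvel": joint speeds; "effort": joint torques, N m; "tool_pos": TCP position; "tool_rot": TCP orientation; "force": force on the tool from outside, world axes, zero at the start; "ft_torque": the same for the moment, N m; "grip_width": finger opening in mm.
Only numpy, scipy, OpenCV 4.12 (cv2) and the standard library are available. Lean on these libraries where they do the work, as an engineer would, in place of code of your own. Each camera call takes 0.05 s, during which the arm holds its last target. There are 200 camera calls.

## Task

Turn the sample wheel by pushing on one of its spokes with a fingertip until the one tall jar stands centred at the steel pointer, then push the reading arm round until it is fully home against its stop with its round head over that jar. Only push: do not touch the jars themselves, leave all four sitting in their cups, and leave everything else on the bench where it is.

Things in the scene. Friction and masses are not known exactly. Their poses are not given: they have to be found in the camera images.
- stand: fixed dark steel stand: round base plate (170 mm across) and a 70 mm wide, 12 mm thick strip along its own +y. On the strip stand a steel pointer (top 53 mm above the bench, point 165 mm from the wheel axis, aimed at it) and the steel post of the reading arm (34 mm across, at 235 mm). Origin on the wheel's upright axis at bench height; z up
- station (a point): fixed point where the tall jar's underside centre has to stand: on the stand's own +y, 120 mm from the wheel's axis, 45 mm above the bench, straight in front of the pointer
- wheel: aluminium wheel on the stand, turns either way without end about its upright axis; stays where it is left (about 0.15 N m to turn). Origin on the axis at bench height; four straight spokes along its own +x, +y, -x and -y turn with it. Hub 42 mm across, 96 mm high; outer radius 150 mm
- spoke (a point): a point in the middle of the wheel's +x spoke, 58 mm from the axis, 75 mm above the bench. All four spokes are alike: a bar 12 mm wide, top 82 mm and underside 68 mm above the bench, free to be pushed on either side from 25 to 80 mm from the axis; below is only the base plate (top 12 mm above the bench)
- cup (a point): floor centre of the cup on the wheel's +x spoke, 120 mm from the axis, 45 mm above the bench. At 85 to 93 mm from the axis each spoke bends down to such a round grey cup: 60 mm across outside, 52 mm inside, rim 57 mm above the bench
- tall_jar: the only tall jar: white, 45 mm across and 34 mm high to its shoulder, with a narrow black cap (28 mm across) on top, 50 mm high in all, loose in one of the four cups (any of them), so that its top is 95 mm above the bench; origin at the centre of its underside
- low_jar1: low flat white jar with a wide black screw cap, 47 mm across the cap and 27 mm high, loose in a cup of the wheel; origin at the centre of its underside. Leave it in its cup
- low_jar2: low flat white jar with a wide black screw cap, 47 mm across the cap and 27 mm high, loose in a cup of the wheel; origin at the centre of its underside. Leave it in its cup
- low_jar3: low flat white jar with a wide black screw cap, 47 mm across the cap and 27 mm high, loose in a cup of the wheel; origin at the centre of its underside. Leave it in its cup
- reader (a joint): swing of the reading arm about its post, rad: 0 is fully home against the stop, arm pointing from the post to the wheel's axis with its head over the station; grows to 1.6 as it swings out, clockwise seen from above (towards the stand's own -x). It starts 0.9 to 1.4 out. Stiff (about 0.12 N m), stays where it is left
- pivot (a point): point on the axis of the reading arm's post, at the mid height of the arm's bar, 112 mm above the bench; the post's cap is 38 mm across, its top 124 mm above the bench
- reader_bar (a point): point at the middle of the reading arm's bar, 65 mm from the pivot; it moves with the arm. The bar is 12 mm wide, from 105 to 120 mm above the bench, free on both sides between 22 and 86 mm from the pivot. Its end carries a round grey head 54 mm across, centred 115 mm from the pivot, from 103 to 127 mm above the bench
- beaker: glass beaker, 64 mm across, 85 mm high, standing beyond the stand; origin at the centre of its underside. Leave alone
- reagent: amber bottle with black cap, 52 mm across, 95 mm high, standing near the wheel on the robot's side; origin at the centre of its underside. Leave alone
- dishes: stack of three flat dishes, 90 mm across, 43 mm high, on the left; origin at the centre of its underside. Leave alone
- scoop: narrow double-ended steel laboratory spatula, 190 mm long, 6 mm thick, lying on the bench to the right of the wheel; leave alone
- stopper: black rubber stopper, 38 mm across, 30 mm high, on the left; origin at the centre of its underside. Leave alone
Mind the look-alikes: they are no part of the job. What is shaped like the low_jar3 but blue, orange or turquoise is not meant.

How it is judged:
By the outcome, as a careful person would: the job done as asked, in the order asked, and still so for the second after the job is handed in, with the robot touching nothing.
It also fails if it takes over 56 s, if anything falls off the work surface, if the arm or the gripper's body presses on something with over 40 N, if the wrist force passes 120 N, or if a joint passes its speed limit or range.

## Working session

There is one attempt and no reset: what is moved stays moved. The work goes in short steps, Python scripts to look and compute and a shell command to move; the robot and the scene stay as the last step left them, time stands still between calls to the robot, and variables do not carry over. Pictures are saved under pics/ and viewed, about 8 in all and at most 12, crops included, and the job is handed in when it is done.

```bash
mkdir -p pics
cat > h.py <<'E'
import numpy as np, cv2
from cell import state, cams, ticket, finder
def ray(p,uv,z):
    K=np.array(p["intrinsics"]);T=np.array(p["cam_to_world"])
    d=T[:3,:3]@np.linalg.solve(K,[uv[0],uv[1],1]);o=T[:3,3]
    return (o+d*(z-o[2])/d[2]).round(1)
def proj(p,X):
    K=np.array(p["intrinsics"]);T=np.array(p["cam_to_world"])
    c=T[:3,:3].T@(np.array(X)-T[:3,3]);c=K@c;return (c[:2]/c[2]).round(1)
E
cat > look.py <<'E'
from h import *
H=dict(stand=0,station=45,wheel=0,spoke=75,cup=45,tall_jar=45,low_jar1=45,reader_bar=112,pivot=112,beaker=0,reagent=0,dishes=0,stopper=0,scoop=3)
for n in ("top","scene"):
    p=cams.get_image(n);cv2.imwrite(f"pics/{n}0.png",p["image"][:,:,::-1])
    print(n,np.array(p["cam_to_world"])[:3,3].round())
    for k,z in H.items():
        for r in finder.mark_of(k,p)[:5]:
            if r["confidence"]>.2: print(k,round(r["confidence"],2),np.round(r["location"],1),ray(p,r["location"],z)[:2])
E
python3 look.py; python3 -c "
from h import *;s=state();print(s)"
```

```text
top [ 450.  -11. 1136.]
stand 0.73 [348.2 230.5] [578.2 -60.5]
stand 0.71 [176.2 327.3] [359.9 341.2]
wheel 0.97 [349.7 230.7] [577.6 -64. ]
spoke 0.59 [328.6 215.9] [602.6 -15. ]
cup 0.78 [304.7 209. ] [623.6  38.6]
tall_jar 0.61 [301.8 205.6] [631.5  45.1]
low_jar1 0.82 [406.2 329.5] [ 351.8 -181.5]
low_jar1 0.8 [467.6 263.9] [ 493.9 -322. ]
low_jar1 0.7 [437.2 225.2] [ 581.6 -258. ]
low_jar1 0.69 [371.7 176.4] [ 695.6 -114.3]
low_jar1 0.63 [336.5 278.8] [465.3 -30.3]
reader_bar 0.56 [261.5 278.8] [466.8 128. ]
pivot 0.72 [243.2 252.6] [522.4 166.4]
pivot 0.25 [175.3 241.2] [548.9 310.5]
beaker 0.93 [276.7 174.8] [713.8 106. ]
beaker 0.52 [304.1 210.6] [627.   42.1]
reagent 0.69 [402.6 246.2] [ 539.3 -186.2]
reagent 0.61 [423.5 279.1] [ 462.2 -232. ]
dishes 0.8 [176.2 328.3] [357.6 341.1]
stopper 0.6 [496.1 254.1] [ 517.4 -401.5]
stopper 0.47 [175.3 243.8] [553.7 345.6]
scoop 0.91 [495.6 254.1] [ 517.2 -399.3]
scene [1057.  218.  960.]
stand 0.75 [280.4 255.2] [568.8 -70.2]
stand 0.59 [235.1 281.4] [ 673.3 -137.5]
station 0.83 [329.1 258.6] [556.9  49.9]
wheel 0.73 [279.7 257.1] [5
[... 953 characters left out ...]
 6.49551605e-04,
       -7.01367382e+01, -1.65064166e+01]), 'qvel': array([-0.01794018, -0.02293308,  0.00980286, -0.1268467 , -0.07114525,
       -0.06154562]), 'effort': array([ 3.47635243e-03, -5.82383323e+01,  2.93290311e+01,  7.00229287e+00,
        1.23603630e-02, -2.28716203e-05]), 'tool_pos': array([ 255.22576018, -624.85538937,  226.55686439]), 'tool_rot': array([[-9.25734059e-01, -3.78175159e-01, -2.89744370e-05],
       [-3.78175159e-01,  9.25734059e-01,  1.90880984e-05],
       [ 1.96039785e-05,  2.86279151e-05, -9.99999999e-01]]), 'force': array([-0.80974678,  0.02883381, -0.00217034]), 'ft_torque': array([-0.00494824, -0.00235297,  0.01080768]), 'grip_width': 87.87763481091844}
```

Run:
```python
import cv2
for n,(a,b,c,d) in dict(top=(150,350,150,520),scene=(150,380,150,490)).items():
    i=cv2.imread(f"pics/{n}0.png")[a:b,c:d]
    cv2.imwrite(f"pics/{n}0c.png",cv2.resize(i,None,fx=2.15,fy=2.15,interpolation=2))
```

```text
(no output)
```

View pics/top0c.png

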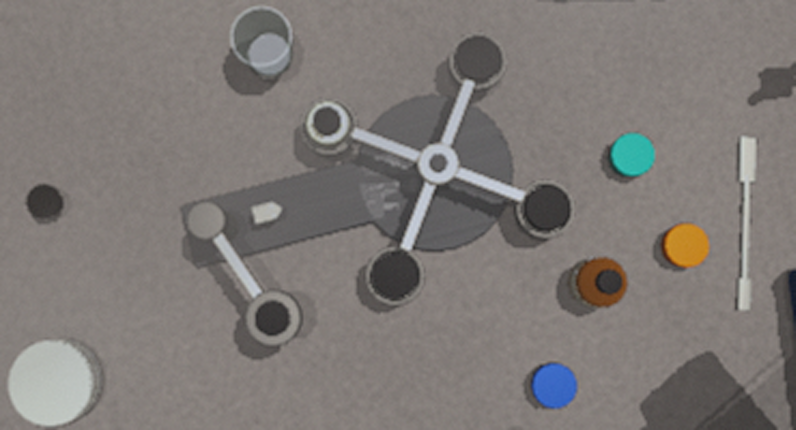

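View pics/scene0c.png

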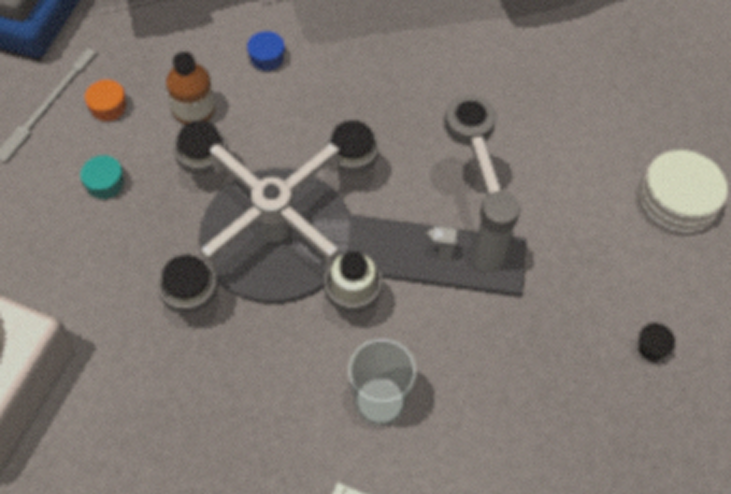

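Top crop: the tall jar (white shoulder, small cap) is at full-image px (302,207). It is the only jar with a narrow cap. The low jars on the wheel are at (372,178), (403,248) and (334,278). The look-alikes are blue (408,329), orange (469,264) and turquoise (444,222), all off the wheel on the bench. The stand strip points to the left and slightly toward the robot, and the reader is out on the robot's side with its head at (277,298). Next I fit the geometry.

```bash
cat > fit.py <<'E'
from h import *
import sys
from scipy.optimize import minimize
tag=sys.argv[1]
P={n:cams.get_image(n) for n in("top","scene")}
def bar(c,a,r0,r1,w,z):
    d=np.array([np.cos(a),np.sin(a)]);n=np.array([-d[1],d[0]])
    return [np.r_[c+d*r+n*s*w/2,z] for r,s in((r0,-1),(r1,-1),(r1,1),(r0,1))]
def poly(img,pts,p): 
    m=np.zeros(img.shape[:2],np.float32);q=np.array([proj(p,x) for x in pts])
    cv2.fillPoly(m,[np.round(q*16).astype(np.int32)],1,shift=4);return m
def contrast(p,g,c,a,r0,r1,w,z):
    i=poly(g,bar(c,a,r0,r1,w,z),p);o=poly(g,bar(c,a,r0,r1,w+16,z-7),p)*(1-i)
    return (g*i).sum()/max(i.sum(),1)-(g*o).sum()/max(o.sum(),1)
G={n:p["image"].mean(2).astype(np.float32) for n,p in P.items()}
def spokes(v): return -sum(contrast(P[n],cv2.GaussianBlur(G[n],(3,3),0),v[:2],np.radians(v[2]+90*k),26,84,12,82) for n in P for k in range(4))
def rd(v): return -sum(contrast(P[n],cv2.GaussianBlur(G[n],(3,3),0),v[:2],np.radians(v[2]),24,84,12,120) for n in P)
def best(f,x0,st):
    x0=np.array(x0,float)
    S=np.vstack([x0]+[x0+np.eye(len(x0))[k]*st[k] for k in range(len(x0))])
    r=minimize(f,x0,method="Nelder-Mead",options=dict(initial_simplex=S,xatol=.02,fatol=.01));return r.x,r.fun
w0=eval(sys.argv[2]);r0=eval(sys.argv[3])
W,fw=best(spokes,w0,[4,4,4]);R,fr=best(rd,r0,[4,4,5])
print("wheel",W.round(1),fw,"reader",R.round(1),fr)
d=R[:2]-W[:2];print("dist",np.hypot(*d).round(1),"stand ang",np.degrees(np.arctan2(d[1],d[0])).round(2))
for k in("tall_jar","station","pivot","wheel"):
    for n in P:
        m=finder.mark_of(k,P[n])
        z=dict(tall_jar=45,station=45,pivot=112,wheel=0)[k]
        if m: print(k,n,round(m[0]["confidence"],2),ray(P[n],m[0]["location"],z)[:2])
out=[]
for n,(x,y) in dict(top=(220,150),scene=(180,170)).items():
    s=2.2;i=cv2.resize(P[n]["image"][y:y+170,x:x+230,::-1],None,fx=s,fy=s,interpolation=2) if 0 else cv2.resize(P[n]["image"][y:y+170,x:x+230,::-1],None,fx=1.7*s/2.2*2,fy=1.7*s/2.2*2,interpolation=2)
    f=3.4
    for b in [bar(W[:2],np.radians(W[2]+90*k),26,84,12,82) for k in range(4)]+[bar(R[:2],np.radians(R[2]),24,84,12,120)]:
        q=np.array([(proj(P[n],t)-[x,y]+.5)*f for t in b]);cv2.polylines(i,[q.astype(np.int32)],True,(0,0,255),1)
    for c,z,r in((W[:2],96,21),(R[:2],124,19)):
        q=np.array([(proj(P[n],[c[0]+r*np.cos(t),c[1]+r*np.sin(t),z])-[x,y]+.5)*f for t in np.linspace(0,6.28,30)]);cv2.polylines(i,[q.astype(np.int32)],True,(0,255,0),1)
    out.append(i)
cv2.imwrite(f"pics/{tag}.png",cv2.resize(np.vstack(out),None,fx=.518*1,fy=.518) if 0 else cv2.resize(np.hstack(out),None,fx=.51,fy=.51,interpolation=3))
E
python3 - <<'E'
from h import *
for n,h,c in(("top",(353.7,225.8),(245.8,252.3)),("scene",(276,239.8),(382.1,246.7))):
    p=cams.get_image(n);print(n,ray(p,h,96),ray(p,c,124))
E
python3 fit.py f1 '[578,-64,69]' '[524,162,-146]'
```

```text
top [577.2 -68.3  96. ] [522.1 158.9 124. ]
scene [585.6 -67.   96. ] [529.4 157.8 124. ]
wheel [581.  -68.8  67.9] -553.7771606445312 reader [ 524.6  161.  -144.9] -116.17924499511719
dist 236.7 stand ang 103.78
tall_jar top 0.78 [629.   45.6]
tall_jar scene 0.93 [631.8  34. ]
station top 0.98 [545.6  49.9]
station scene 0.69 [563.8  52.4]
pivot top 0.89 [523.  160.7]
pivot scene 0.81 [522.9 159.1]
wheel top 0.77 [574.3 -67.2]
wheel scene 0.57 [578.8 -71.1]
```

View pics/f1.png

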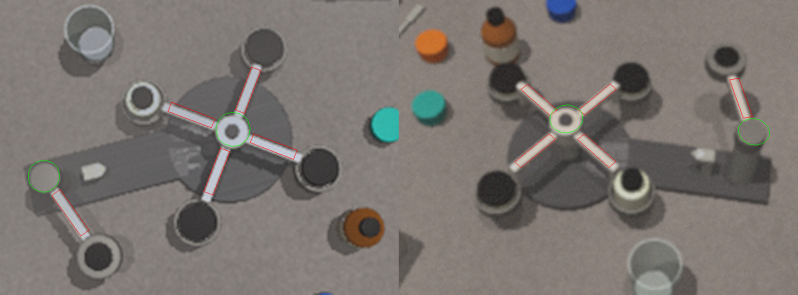

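The fit agrees with the picture: axis (581,-69), tall jar's spoke at 67.9° and stand +y at 103.8°, so the wheel has to turn +35.9°. The reader is at -144.9° and home is -76.2°. I'll push the spoke at -22° on its -y side, with the fingers shut.

```bash
python3 -m inch '[[0,0,-4,0.029,0.04,0,1],[0,0,-4,0.029,0.04,0,1],[0,0,-4,0.029,0.04,0,1],[0,0,-4,0.029,0.04,0,1],[0,0,-4,0.029,0.04,0,1]]' >/dev/null
python3 -m inch '[[0,0,-4,0.029,0.04,0,1],[0,0,-4,0.029,0.04,0,1],[0,0,-4,0.029,0.04,0,1],[0,0,-4,0.029,0.04,0,1],[0,0,-4,0.029,0.04,0,1]]'
python3 -m inch '[[0,0,-4,0.029,0.04,0,1],[0,0,0,0.029,0.04,0,1],[0,0,0,0.014,0.019,0,1],[0,0,0,0,0,0,1],[0,0,0,0,0,0,1]]'
```

```text
clock: 3.1
tool_pos: [546.2, -223.0, 227.0]
tool_rot: [[-0.951, 0.308, 0.001], [0.308, 0.951, -0.0], [-0.001, 0.0, -1.0]]
force: [0.5, -1.2, 0.0]
grip_width: 13.4
clock: 3.6
tool_pos: [617.2, -125.5, 226.2]
tool_rot: [[-0.929, 0.37, -0.001], [0.37, 0.929, -0.0], [0.001, -0.0, -1.0]]
force: [0.3, -0.3, -0.0]
grip_width: 0.7
```

```bash
python3 -m inch '[[0,0,0,0,0,-0.045,1],[0,0,0,0,0,-0.045,1],[0,0,0,0,0,-0.045,1],[0,0,0,0,0,-0.019,1],[0,0,0,0,0,0,1]]'; python3 -m inch '[[0,0,0,0.0015,0.0035,0,1],[0,0,0,0.0015,0.0035,0,1],[0,0,0,0,0,0,1]]'
python3 - <<'E'
from h import *
p=cams.get_image("top");i=p["image"][150:320,230:460,::-1];q=cams.get_image("scene")["image"][170:340,180:410,::-1]
cv2.imwrite("pics/d1.png",cv2.resize(np.hstack([i,q]),None,fx=1.73,fy=1.73,interpolation=2))
E
```

```text
clock: 4.1
tool_pos: [614.2, -127.2, 69.4]
tool_rot: [[-0.928, 0.373, -0.006], [0.373, 0.928, -0.0], [0.006, -0.003, -1.0]]
force: [-0.6, -0.4, 0.2]
grip_width: 0.1
clock: 4.4
tool_pos: [621.6, -118.6, 74.6]
tool_rot: [[-0.929, 0.371, 0.003], [0.371, 0.929, 0.0], [-0.003, 0.001, -1.0]]
force: [-0.5, -0.1, 0.3]
grip_width: 0.6
```

View pics/d1.png

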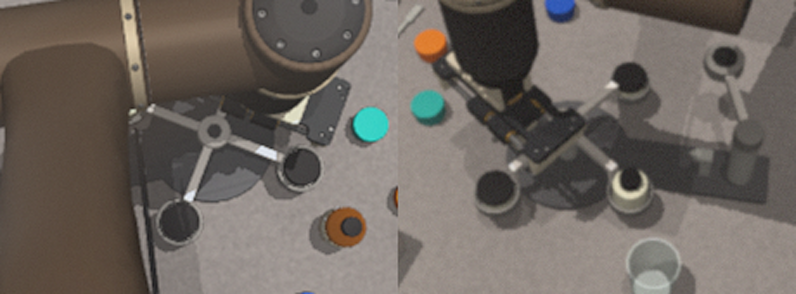

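Top view: the tool is down in the open sector right of the -22° spoke, at about crop px (280,110), clear of cups and hub. I now push along the arc, turning the tool with the wheel.

```bash
python3 -m inch '[[0,0,3,0.0026,0.0021,-0.002,1],[0,0,3,0.0025,0.0022,0,1],[0,0,3,0.0023,0.0024,0,1],[0,0,3,0.0022,0.0025,0,1],[0,0,3,0.0021,0.0026,0,1]]'
python3 -m inch '[[0,0,3,0.0019,0.0027,0,1],[0,0,3,0.0018,0.0028,0,1],[0,0,3,0.0016,0.0029,0,1],[0,0,3,0.0015,0.003,0,1],[0,0,3,0.0013,0.003,0,1]]'
python3 -m inch '[[0,0,0,0,0,0,1],[0,0,0,0,0,0,1]]'
python3 - <<'E'
from h import *
p=cams.get_image("top");i=p["image"][150:320,230:460,::-1];q=cams.get_image("scene")["image"][170:340,180:410,::-1]
cv2.imwrite("pics/d2.png",cv2.resize(np.hstack([i,q]),None,fx=1.73,fy=1.73,interpolation=2))
E
```

```text
clock: 5.0
tool_pos: [631.9, -107.4, 71.2]
tool_rot: [[-0.993, 0.116, 0.0], [0.116, 0.993, -0.0], [-0.0, -0.0, -1.0]]
force: [-0.2, -3.1, -0.4]
grip_width: 0.4
clock: 5.5
tool_pos: [640.0, -93.0, 71.2]
tool_rot: [[-0.989, -0.145, 0.0], [-0.145, 0.989, -0.0], [-0.0, -0.0, -1.0]]
force: [-1.0, -2.6, -0.5]
grip_width: 0.7
clock: 5.7
tool_pos: [640.2, -92.6, 71.0]
tool_rot: [[-0.99, -0.142, 0.001], [-0.142, 0.99, 0.0], [-0.001, 0.0, -1.0]]
force: [-0.6, -0.5, -0.1]
grip_width: 0.3
```

View pics/d2.png

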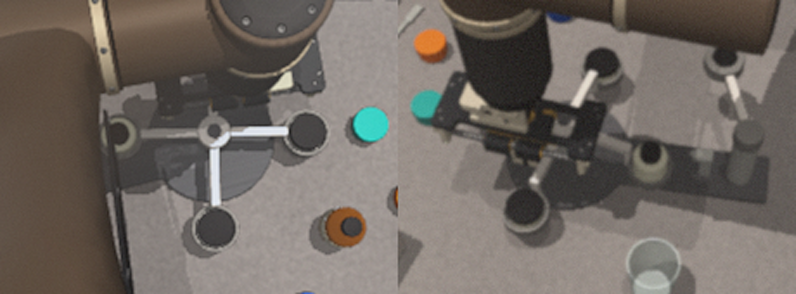

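```bash
cat > ang.py <<'E'
import sys; sys.argv=[sys.argv[0],"tmp","[581,-68.8,90]","[524.6,161,-144.9]"]+sys.argv[1:]
src=open("fit.py").read().split("w0=eval")[0];exec(src)
g=cv2.GaussianBlur(G["top"],(3,3),0);gs=cv2.GaussianBlur(G["scene"],(3,3),0)
A=np.arange(80,115,.25);dx=(-1.5,0,1.5)
for k in (0,1,2,3):
    for n,gg in(("top",g),("scene",gs)):
        c=[contrast(P[n],gg,np.array([581,-68.8]),np.radians(a+90*k),26,84,12,82) for a in A]
        j=int(np.argmax(c));print(k,n,A[j],round(float(c[j]),1))
E
python3 ang.py
```

```text
0 top 92.5 43.0
0 scene 88.5 16.4
1 top 88.5 100.1
1 scene 92.25 87.2
2 top 87.25 102.3
2 scene 114.5 22.5
3 top 103.5 4.0
3 scene 89.25 24.6
```

```bash
cat > pv.py <<'E'
import sys
a=sys.argv[1:]; sys.argv=["x","tmp"]
exec(open("fit.py").read().split("w0=eval")[0])
G0={n:cv2.GaussianBlur(cv2.imread(f"pics/{n}0.png").mean(2).astype(np.float32),(3,3),0) for n in P}
for n in P:
    f=lambda v:-sum(contrast(P[n],G0[n],v[:2],np.radians(v[2]+90*k),26,84,12,82) for k in range(4))
    W,fv=best(f,[580,-68,68],[3,3,3])
    R,fr=best(lambda v:-contrast(P[n],G0[n],v[:2],np.radians(v[2]),24,84,12,120),[524.6,161,-145],[3,3,4])
    print(n,"start W",W.round(1),"R",R.round(1))
    g=cv2.GaussianBlur(G[n],(3,3),0);A=np.arange(80,120,.25)
    for k in range(4):
        c=[contrast(P[n],g,W[:2],np.radians(t+90*k),26,84,12,82) for t in A];j=int(np.argmax(c))
        print("   spoke",k,A[j],round(float(c[j])))
E
python3 pv.py
```

```text
top start W [579.3 -67.4  68.2] R [ 525.3  164.3 -144.4]
   spoke 0 91.75 43
   spoke 1 90.25 97
   spoke 2 89.0 108
   spoke 3 118.5 5
scene start W [581.9 -71.1  68.4] R [ 527.5  160.6 -145.1]
   spoke 0 88.5 16
   spoke 1 89.5 83
   spoke 2 115.0 24
   spoke 3 91.0 24
```

```bash
python3 -m inch '[[0,0,3.2,0.0012,0.0034,0,1],[0,0,3.2,0.001,0.0035,0,1],[0,0,3.2,0.0009,0.0035,0,1],[0,0,3.2,0.0006,0.0036,0,1],[0,0,0,0,0,0,1]]'
python3 -m inch '[[0,0,0,0,0,0,1],[0,0,0,0,-0.012,0,1],[0,0,0,0,0,0.045,1],[0,0,0,0,0,0.045,1],[0,0,0,0,0,0.045,1]]'
python3 -m inch '[[0,0,0,-0.025,-0.042,0.01,1],[0,0,0,-0.025,-0.042,0,1],[0,0,0,-0.025,-0.042,0,1],[0,0,0,-0.025,-0.042,0,1],[0,0,0,-0.025,-0.042,0,1]]' >/dev/null
python3 -m inch '[[0,0,0,-0.025,-0.042,0,1],[0,0,0,-0.025,-0.042,0,1],[0,0,0,-0.025,-0.042,0,1],[0,0,0,0,0,0,1]]'
python3 pv.py;python3 fit.py f2 '[580.5,-69,102]' '[525,162,-145]'
```

```text
clock: 6.5
tool_pos: [643.7, -78.5, 70.5]
tool_rot: [[-0.933, -0.359, -0.0], [-0.359, 0.933, -0.0], [0.0, -0.0, -1.0]]
force: [-0.1, 0.2, -0.3]
grip_width: 0.4
clock: 7.0
tool_pos: [643.3, -91.6, 207.0]
tool_rot: [[-0.934, -0.357, -0.001], [-0.357, 0.934, -0.0], [0.001, 0.0, -1.0]]
force: [1.7, -0.2, -0.6]
grip_width: 0.0
clock: 7.9
tool_pos: [440.0, -431.1, 215.4]
tool_rot: [[-0.936, -0.353, -0.001], [-0.353, 0.936, -0.0], [0.001, 0.0, -1.0]]
force: [1.1, -1.1, 0.9]
grip_width: 0.3
top start W [579.3 -67.4  68.2] R [ 525.3  164.3 -144.4]
   spoke 0 103.75 81
   spoke 1 102.5 85
   spoke 2 103.0 96
   spoke 3 103.25 70
scene start W [581.9 -71.1  68.4] R [ 527.5  160.6 -145.1]
   spoke 0 102.75 74
   spoke 1 101.75 68
   spoke 2 103.5 71
   spoke 3 105.25 82
wheel [579.9 -68.4 102.3] -583.423828125 reader [ 527.4  162.4 -144.5] -121.7847671508789
dist 236.7 stand ang 102.81
tall_jar top 0.83 [551.8  47.6]
tall_jar scene 0.66 [467.6 -95.9]
station top 0.72 [545.9  54.6]
station scene 0.64 [557.1  49.5]
pivot top 0.96 [525.1 160.5]
pivot scene 0.72 [522.1 155.7]
wheel top 0.56 [576.5 -64.7]
wheel scene 0.66 [572.1 -70. ]
```

View pics/f2.png

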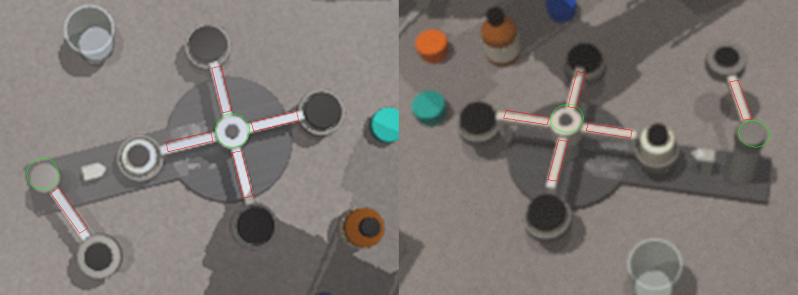

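```bash
cat > strip.py <<'E'
import sys; sys.argv=["x","tmp"]
exec(open("fit.py").read().split("w0=eval")[0])
# edge lines of the strip: for samples along the strip find the strongest gradient across each edge at z=12, fit a line
for n in P:
    g=cv2.GaussianBlur(G[n],(3,3),0)
    c=np.array([580.,-68.5]);a=np.radians(103.3);d=np.array([np.cos(a),np.sin(a)]);m=np.array([-d[1],d[0]])
    for s in(1,-1):
        pts=[]
        for r in np.arange(158,252,2):
            off=np.arange(25,47,.5)
            uv=np.array([proj(P[n],np.r_[c+d*r+m*s*o,12]) for o in off]).astype(np.float32)
            v=cv2.remap(g,uv[:,:1],uv[:,1:],1).ravel();dv=np.gradient(v);j=int(np.argmax(dv))
            if dv[j]>1.2 and 0<j<len(off)-1: pts.append((r,off[j]*s,dv[j]))
        pts=np.array(pts)
        if len(pts)>8:
            for _ in range(4):
                k=np.polyfit(pts[:,0],pts[:,1],1);e=abs(np.polyval(k,pts[:,0])-pts[:,1]);pts=pts[e<max(1.5,np.median(e)*2)]
            print(n,"side",s,"n",len(pts),"angle",(103.3+np.degrees(np.arctan(k[0]))).round(2),"offset at 200",np.polyval(k,200).round(1))
# spokes: same with opposite edges -> direction of each spoke line, independent of axis
    for q in range(4):
        a=np.radians(103+90*q);d=np.array([np.cos(a),np.sin(a)]);m=np.array([-d[1],d[0]]);cs=[]
        for r in np.arange(28,82,2):
            off=np.arange(-12,12.1,.5);uv=np.array([proj(P[n],np.r_[c+d*r+m*o,82]) for o in off]).astype(np.float32)
            v=cv2.remap(g,uv[:,:1],uv[:,1:],1).ravel();w=np.clip(v-np.percentile(v,50),0,None);cs.append((w*off).sum()/max(w.sum(),1))
        k=np.polyfit(np.arange(28,82,2),cs,1);print(n,"spoke",q,"angle",(103+np.degrees(np.arctan(k[0]))).round(2),"off at 55",np.polyval(k,55).round(2))
# pointer / caps: bright blob of pointer
E
python3 strip.py
```

```text
top side 1 n 33 angle 103.14 offset at 200 39.9
top side -1 n 42 angle 103.7 offset at 200 -32.6
top spoke 0 angle 103.42 off at 55 1.26
top spoke 1 angle 102.25 off at 55 -0.64
top spoke 2 angle 103.16 off at 55 -0.76
top spoke 3 angle 103.15 off at 55 1.01
scene side 1 n 22 angle 109.1 offset at 200 36.8
scene side -1 n 46 angle 103.77 offset at 200 -39.8
scene spoke 0 angle 103.69 off at 55 -1.48
scene spoke 1 angle 101.82 off at 55 2.15
scene spoke 2 angle 102.73 off at 55 1.89
scene spoke 3 angle 102.99 off at 55 -1.67
```

The wheel's four spokes agree on 103.2° and the strip edges give about 103.5°, so the tall jar is within about 1 mm of centre at the pointer, and all four jars sit in their cups. Next is the reader: I approach behind its bar.

```bash
python3 -m inch '[[0,0,1.2,0.0017,0.049,0,1],[0,0,1.2,0.0017,0.049,0,1],[0,0,1.2,0.0017,0.049,0,1],[0,0,1.2,0.0017,0.049,0,1],[0,0,1.2,0.0017,0.049,0,1]]' >/dev/null
python3 -m inch '[[0,0,1.2,0.0017,0.049,0,1],[0,0,1.2,0.0017,0.049,0,1],[0,0,1.2,0.0017,0.049,0,1],[0,0,1.2,0.0017,0.049,0,1],[0,0,1.2,0.0017,0.049,0,1]]' >/dev/null
python3 -m inch '[[0,0,1.2,0.0017,0.049,0,1],[0,0,1.2,0.0017,0.049,0,1],[0,0,0,0,0,0,1],[0,0,0,0,0,0,1]]'
python3 - <<'E'
from h import *
print(state()["qpos"].round(1))
p=cams.get_image("top");i=p["image"][170:340,160:390,::-1];q=cams.get_image("scene")["image"][150:320,260:490,::-1]
cv2.imwrite("pics/d3.png",cv2.resize(np.hstack([i,q]),None,fx=1.73,fy=1.73,interpolation=2))
E
```

```text
clock: 10.0
tool_pos: [463.8, 162.4, 215.3]
tool_rot: [[-0.813, -0.582, -0.0], [-0.582, 0.813, -0.0], [0.001, -0.0, -1.0]]
force: [-0.8, 0.0, 0.5]
grip_width: 0.5
[ 42.3   3.6 -22.8  -0.  -63.7 -96.7]
```

View pics/d3.png

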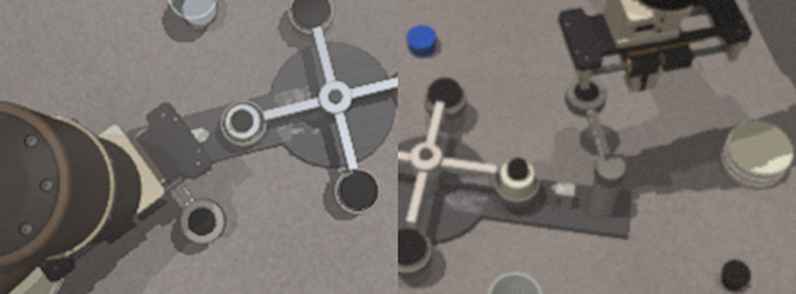

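Top view: the tool hovers at crop px (170,140) above the post side of the reader bar, on its outer side, and the head is free at (203,220). I descend beside the bar and push it round.

```bash
python3 -m inch '[[0,0,0,-0.004,-0.003,-0.04,1],[0,0,0,0,0,-0.04,1],[0,0,0,0,0,-0.033,1],[0,0,0,0,0,0,1],[0,0,0,0.0063,-0.009,0,1]]'
python3 -m inch '[[0,0,5,0.0012,-0.0051,0,1],[0,0,5,0.0016,-0.005,0,1],[0,0,5,0.0021,-0.0048,0,1],[0,0,5,0.0025,-0.0046,0,1],[0,0,5,0.0029,-0.0044,0,1]]'
python3 -m inch '[[0,0,5,0.0033,-0.0041,0,1],[0,0,5,0.0036,-0.0038,0,1],[0,0,5,0.0039,-0.0035,0,1],[0,0,5,0.0042,-0.0032,0,1],[0,0,5,0.0045,-0.0028,0,1]]'
python3 -m inch '[[0,0,0,0,0,0,1],[0,0,0,0,0,0,1]]'
python3 - <<'E'
from h import *
p=cams.get_image("top");i=p["image"][170:340,160:390,::-1];q=cams.get_image("scene")["image"][150:320,260:490,::-1]
cv2.imwrite("pics/d4.png",cv2.resize(np.hstack([i,q]),None,fx=1.73,fy=1.73,interpolation=2))
E
```

```text
clock: 10.6
tool_pos: [466.7, 148.6, 103.3]
tool_rot: [[-0.815, -0.58, -0.0], [-0.58, 0.815, -0.001], [0.001, -0.001, -1.0]]
force: [0.5, -0.5, 0.7]
grip_width: 0.3
clock: 11.1
tool_pos: [477.8, 125.1, 104.7]
tool_rot: [[-0.491, -0.871, 0.002], [-0.871, 0.491, 0.002], [-0.003, -0.001, -1.0]]
force: [-1.4, 0.9, -1.0]
grip_width: 0.1
clock: 11.6
tool_pos: [497.5, 107.6, 104.9]
tool_rot: [[-0.077, -0.997, 0.002], [-0.997, 0.077, 0.002], [-0.002, -0.002, -1.0]]
force: [-1.3, 1.4, -0.3]
grip_width: 0.6
clock: 11.8
tool_pos: [497.2, 107.8, 104.1]
tool_rot: [[-0.083, -0.997, 0.002], [-0.997, 0.083, 0.001], [-0.001, -0.002, -1.0]]
force: [-0.3, 0.3, 0.8]
grip_width: -0.0
```

View pics/d4.png

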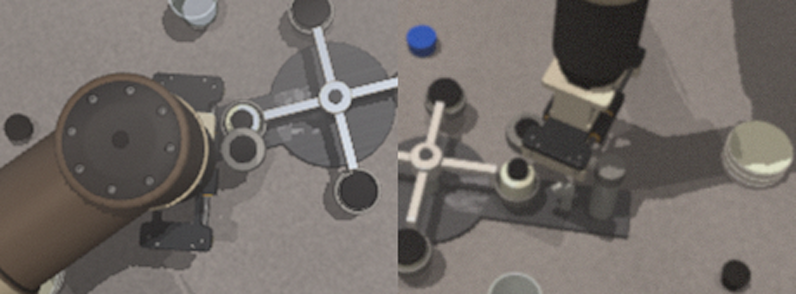

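```bash
python3 -m inch '[[0,0,4,0.0038,-0.0018,0,1],[0,0,4,0.0039,-0.0015,0,1],[0,0,4,0.004,-0.0013,0,1],[0,0,0,0,0,0,1]]'; python3 -m inch '[[0,0,4,0.0041,-0.001,0,1],[0,0,0,0,0,0,1]]';  python3 -m inch '[[0,0,1,0.0015,-0.0003,0,1],[0,0,0,0,0,0,1]]';python3 -m inch '[[0,0,1,0.0015,-0.0003,0,1],[0,0,0,0,0,0,1]]'
```

```text
clock: 12.3
tool_pos: [508.1, 103.3, 102.8]
tool_rot: [[0.129, -0.992, 0.0], [-0.992, -0.129, -0.0], [0.0, -0.0, -1.0]]
force: [0.1, -0.2, 0.4]
grip_width: 0.6
clock: 12.5
tool_pos: [512.0, 102.4, 102.7]
tool_rot: [[0.196, -0.981, -0.0], [-0.981, -0.196, -0.0], [0.0, 0.0, -1.0]]
force: [-0.8, -0.9, -0.5]
grip_width: 0.5
clock: 12.7
tool_pos: [513.4, 102.2, 102.6]
tool_rot: [[0.214, -0.977, -0.0], [-0.977, -0.214, 0.0], [-0.0, 0.0, -1.0]]
force: [-1.7, -0.6, 1.7]
grip_width: 0.2
clock: 12.9
tool_pos: [515.0, 101.9, 102.6]
tool_rot: [[0.232, -0.973, -0.0], [-0.973, -0.232, 0.0], [-0.0, -0.0, -1.0]]
force: [-2.9, -0.1, -0.3]
grip_width: 0.2
```

```bash
for i in 1; do python3 -m inch '[[0,0,0.5,0.0015,0,0,1],[0,0,0,0,0,0,1]]'; python3 -m inch '[[0,0,0,0.0015,0,0,1],[0,0,0,0,0,0,1]]'; python3 -m inch '[[0,0,0,0.0015,0,0,1],[0,0,0,0,0,0,1]]'; done | grep -E 'pos|force'
```

```text
tool_pos: [516.2, 101.7, 102.4]
force: [-4.3, 2.1, 1.5]
tool_pos: [516.3, 101.3, 102.1]
force: [-8.6, 0.4, 3.7]
tool_pos: [516.4, 100.9, 101.8]
force: [-13.0, 1.2, 6.8]
```

The force rises from 2 N to 13 N with no motion, so the arm is against its stop. I back off, rise, retreat and check.

```bash
python3 -m inch '[[0,0,0,-0.009,-0.002,0,1],[0,0,0,-0.012,-0.003,0,1],[0,0,0,0,0,0.045,1],[0,0,0,0,0,0.045,1],[0,0,0,0,0,0.03,1]]'
python3 -m inch '[[0,0,0,-0.01,-0.048,0,1],[0,0,0,-0.008,-0.048,0,1],[0,0,0,0,-0.048,0,1],[0,0,0,0,-0.048,0,1],[0,0,0,0,-0.048,0,1]]' >/dev/null
python3 -m inch '[[0,0,0,0,-0.048,0,1],[0,0,0,0,-0.048,0,1],[0,0,0,0,-0.048,0,1],[0,0,0,0,-0.048,0,1],[0,0,0,0,-0.048,0,1]]'
python3 -m inch '[[0,0,0,0,-0.045,0,1],[0,0,0,0,0,0,1],[0,0,0,0,0,0,1]]'
python3 fit.py f3 '[580.5,-69,103]' '[525.5,162,-76.5]'; python3 strip.py | grep -v side
python3 - <<'E'
from h import *
for n in("top","scene"):
    p=cams.get_image(n)
    for k,z in dict(beaker=0,reagent=0,dishes=0,scoop=3,stopper=0).items():
        m=finder.mark_of(k,p); print(n,k,[ray(p,r["location"],z)[:2] for r in m[:2]])
E
```

```text
clock: 14.0
tool_pos: [499.2, 96.9, 226.0]
tool_rot: [[0.241, -0.971, 0.004], [-0.971, -0.241, 0.001], [-0.0, -0.004, -1.0]]
force: [1.4, -0.4, 0.2]
grip_width: 0.4
clock: 15.0
tool_pos: [480.0, -385.2, 223.0]
tool_rot: [[0.24, -0.971, 0.001], [-0.971, -0.24, -0.001], [0.001, -0.001, -1.0]]
force: [1.7, 0.2, 0.8]
grip_width: 0.5
clock: 15.3
tool_pos: [479.7, -429.1, 221.9]
tool_rot: [[0.238, -0.971, -0.001], [-0.971, -0.238, 0.0], [-0.0, 0.0, -1.0]]
force: [-0.2, -0.3, 0.1]
grip_width: 0.3
wheel [579.9 -68.3 102.6] -563.2347412109375 reader [523.8 165.  -77.4] -123.96073150634766
dist 240.0 stand ang 103.51
tall_jar scene 0.53 [563.2  43. ]
station top 0.84 [549.   55.5]
station scene 0.74 [560.4  50.3]
pivot top 0.87 [522.8 165.8]
pivot scene 0.84 [520.9 158. ]
wheel top 0.59 [577.8 -57.5]
wheel scene 0.93 [578.1 -69.3]
top spoke 0 angle 103.42 off at 55 1.26
top spoke 1 angle 103.31 off at 55 -0.77
top spoke 2 angle 103.16 off at 55 -0.76
top spoke 3 angle 103.13 off at 55 1.01
scene spoke 0 angle 103.68 off at 55 -1.49
scene spoke 1 angle 103.28 off at 55 1.9
scene spoke 2 angle 102.72 off at 55 1.91
scene spoke 3 angle 102.97 off at 55 -1.66
top beaker [array([712. , 109.4])]
top reagent [array([ 464.4, -240.1])]
top dishes [array([360.1, 337.4])]
top scoop []
top stopper [array([556.9, 343.5])]
scene beaker [array([725.8, 109.6])]
scene reagent [array([ 457.9, -237.9]), array([520.1,  43.6])]
scene dishes [array([368.8, 340.7]), array([ 456.8, -239.3])]
scene scoop [array([ 519., -395.])]
scene stopper [array([552.8, 351.1]), array([448.5, 151.6])]
```

View pics/f3.png

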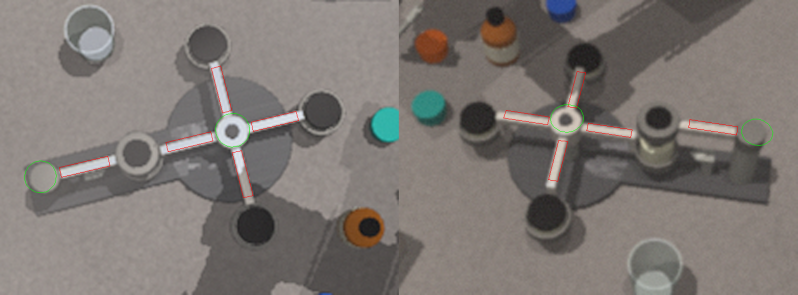

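Run:
```python
import sys; sys.argv=["x","tmp"]
exec(open("fit.py").read().split("w0=eval")[0])
for n in P:
    g=cv2.GaussianBlur(G[n],(3,3),0)
    for nm,c,a0,r0,r1,z in(("bar",np.array([525.3,162.5]),-76.6,26,82,120),("spoke0",np.array([580.,-68.5]),103.4,28,82,82)):
        a=np.radians(a0);d=np.array([np.cos(a),np.sin(a)]);m=np.array([-d[1],d[0]]);cs=[];R=np.arange(r0,r1,2)
        for r in R:
            off=np.arange(-14,14.1,.5);uv=np.array([proj(P[n],np.r_[c+d*r+m*o,z]) for o in off]).astype(np.float32)
            v=cv2.remap(g,uv[:,:1],uv[:,1:],1).ravel();w=np.clip(v-(v.max()+np.median(v))/2,0,None);cs.append((w*off).sum()/max(w.sum(),1))
        k=np.polyfit(R,cs,1);print(n,nm,(a0+np.degrees(np.arctan(k[0]))).round(2),"mid point",(c+d*55+m*np.polyval(k,55)).round(1))
```

```text
top bar -76.17 mid point [535.3 108.3]
top spoke0 103.38 mid point [566.3 -15.2]
scene bar -76.24 mid point [538. 109.]
scene spoke0 103.57 mid point [569.  -14.6]
```

```bash
python3 -c "
from h import *
print(ticket.close_job())"
```

```text
the job is handed in; nothing more can be done
None
```

I turned the wheel about 35° by pushing one spoke, which brought the tall jar to the pointer. Then I pushed the reading arm round to its stop, backed the tool well away and handed the job in at about 16 s on the clock.

- **Wheel:** its spokes measure about 103.2–103.5°. The stand's direction measures about 103.5–104°, from the strip edges and the reader bar at home. That leaves the jar about 1 mm short of exact centre, which is within my measuring error. I did not re-push it once the reader was home.
- **Reader:** the push force rose from about 2 N to 13 N with no further motion, so it is against its stop. The bar points at the wheel's axis to within about 0.5°, and its head is over the tall jar in both pictures.
- **Jars and other items:** all four jars are still in their cups. The beaker, reagent, dishes and stopper read in the same places, allowing for 5–10 mm scatter in the network readings. The networks missed the scoop in the last top picture, but the scene camera had it about where it started (10–15 mm different).
- **Disagreements:** the joint fit over both cameras gave 102.6° for the wheel and -77.4° for the reader bar, about 1° off the separate line measurements. It still put the spoke and bar in line with each other. The network's tall-jar mark also varied by about 10 mm between views, and once landed on the wrong object, so I relied on the line fits.

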